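Load the drill jig

TASK

Load the drill jig: swing its bush arm well clear, about a quarter turn, then lower every holed aluminium blank on the bench over the jig's two dowels so that they lie flush in one stack. Then swing the arm all the way back over the stack, lift the lock pin off its forked stand and drop it fully home through the arm's eye into the latch post. Leave the things standing around where they are.

Things in the scene. Friction and masses are not known exactly. Their poses are not given: they have to be found in the camera images.
- jig: drill jig fixed to the bench, to the right of the vice: grey base 150 x 250 x 8 mm (x, y, z); origin at the centre of its underside, z up. In the middle a raised bed 116 x 38 mm along x, top 22 mm up, with two upright dowels of 10 mm diameter at x = -38 and +38 mm, y = 0, rising 44 mm above the bed (the last 8 mm tapered to 4 mm). Round pivot post, 36 mm wide at its foot, 28 mm above, at y = -95 mm; square latch post 36 x 36 mm, 70 mm high, at y = +95 mm
- bed (a point): point on the jig: centre of the bed's top, midway between the dowels; same axes as the jig
- swing_arm (a joint): bush arm, a steel bar 30 mm wide and 14 mm thick, underside 74 mm and top 88 mm above the bench, hinged about an upright axis through the pivot post (jig x = 0, y = -95 mm). 0 rad, its stop: the arm lies across the bed along the jig's +y, its eye over the latch post. Growing value swings the free end toward the jig's +x, up to 1.9 rad. It stays where left (friction about 0.12 N m). A dark drill bush sits in its middle and cannot be handled
- swing_knob (a point): point on the arm: at the upright black knob on it, 145 mm from the pivot axis, 22 mm above the arm's top; the knob is a cylinder of 20 mm diameter standing 34 mm above the arm's top, fixed to the arm (it does not turn)
- swing_eye (a point): point on the arm: centre of the eye at its free end, on the arm's top face, 190 mm from the pivot axis; through hole of 18 mm diameter
- latch_hole (a point): point on the jig: mouth of the 18 mm hole in the top of the latch post, 70 mm above the bench, 62 mm deep; the arm's eye lies over it when the arm is at 0
- pin_stand: stand fixed to the bench behind and left of the jig, base 100 x 80 mm, with a level two-pronged fork 100 mm above the bench, open toward its -x, 18 mm between the prongs, small lips about 8 mm high at the fork's front and back; origin at the centre of the fork, at bench height
- lock_pin: lock pin, upright, hanging by its collar in the fork: shaft 14 mm diameter and 70 mm long with a tapered tip, collar 32 mm diameter from 70 to 76 mm, black round grip 20 mm diameter from 76 to 112 mm; origin at the tip, z up along the pin; 0.12 kg. Hanging, the tip is 30 mm above the bench. Home in the latch post, its collar rests on the arm and the tip is 18 mm above the bench
- blank0: aluminium blank, 110 x 50 x 12 mm flat plate lying on the bench, left of the vice or between jig and pin stand; origin at the centre of its underside, x along the 110 mm length, z up. Two through holes of 14 mm diameter on its long centre line, 38 mm either side of the middle. It fits the dowels either way round, about 0.18 kg. Two or three of the three are there; an absent one reads None.
- blank1: aluminium blank, 110 x 50 x 12 mm flat plate lying on the bench, left of the vice or between jig and pin stand; origin at the centre of its underside, x along the 110 mm length, z up. Two through holes of 14 mm diameter on its long centre line, 38 mm either side of the middle. It fits the dowels either way round, about 0.18 kg. Two or three of the three are there; an absent one reads None.
- blank2: aluminium blank, 110 x 50 x 12 mm flat plate lying on the bench, left of the vice or between jig and pin stand; origin at the centre of its underside, x along the 110 mm length, z up. Two through holes of 14 mm diameter on its long centre line, 38 mm either side of the middle. It fits the dowels either way round, about 0.18 kg. Two or three of the three are there; an absent one reads None.
- tin: grease tin, 69 mm across and 60 mm high, origin under its centre; a bystander
- tape: tape measure, 68 x 71 x 35 mm, origin under its centre; a bystander
- sander: sanding block, 63 x 106 x 37 mm, origin under its centre; a bystander
Mind the look-alikes: they are no part of the job. What is meant by the lock_pin is not red, and is the smaller of those in its own colour.

How it is judged:
By the outcome, as a careful person would: the job done as asked, in the order asked, and still so for the second after the job is handed in, with the robot touching nothing.
Of blank0, blank1, blank2 only 2 to 3 are there at a start; the rules pass over those that are not, and their reading is None.
At some moment in a run one of blank0, blank1, blank2 may be knocked a few centimetres aside while the robot is not near it.
It also fails if it takes over 210 s, if anything falls off the work surface, if the arm or the gripper's body presses on something with over 40 N, if the wrist force passes 120 N, or if a joint passes its speed limit or range.

ROBOT

A 6-joint arm with a two-finger parallel gripper is mounted at the origin on a cart in front of the work surface, level with it; the furniture and walls round the work are solid. World frame = base frame: x ahead of the robot, y to its left, z up, the work surface at z = 0. Lengths are in m, angles in rad, forces in N, time in s.
With the tool pointing down it reaches from about 0.375 to 0.9 m from the base axis. Payload 3.1 kg.
Tool frame: the origin (TCP) lies at the very end of the fingers, on their centre line; the grasp point (between the pads) lies 19 mm behind it (grip_depth is the distance from the TCP to the grasp point, in m); z points along the fingers, y is the line along which they close (so a half turn about z gives the same grasp; the last joint's range is limited). The gripper opens to 85 mm and grips with 20 to 120 N. Pads are 22 mm wide; open, the fingers measure 114 mm over their backs; the gripper's body (76 mm by 85 mm) begins 54 mm behind the grasp point. The pads swing forward as they close: fully open they stand 13 mm farther back than shut.
Start: joints at [1, 0.527, 1.433, -0, 1.181, -0.178], TCP at [0.239, 0.578, 0.231] pointing down, gripper open.
Joint ranges: [-3.08, 3.08], [-0.75, 2.2], [0.22, 2.44], [-1.43, 4.57], [0, 2.65], [-2.85, 2.85]. Speed limits (rad/s): [2.79, 2.79, 3.14, 3.14, 3.14, 3.14].

INTERFACE

Orientations are given as a unit quaternion [x, y, z, w].
In Python, from station import * gives the robot as it stands.
- The arm moves only by the tool apply_moves, never from a script. Its argument "plan" is a list of rows, each a list of 7 numbers: the shift along the tool's x, y, z in m, then the turn, a rotation vector about the tool's x, y, z in rad, then the gripper command: -1 is fully open, 1 is shut, values between are in proportion. In form: [[dx, dy, dz, wx, wy, wz, jaw], ...]. A call has 1 to 8 rows; each row shifts and turns the commanded pose from where the row before left it, along the tool's axes as they then stand; what a row does not reach is not made up. A row lasts 1/8 s, in which the tool goes at most 62.5 mm and 10.7 degrees, less where a joint would pass 70% of its speed; a pose out of reach is approached as far as the arm can. A call is refused whole if a number of a shift passes 0.0625 or a number of a turn 0.188, either way. A call with a gripper value outside its range is refused whole. The fingers move at their own pace and stop on an object; "force" is the grip in N (left out, the last holds). Time passes only in rows, so rows that do not move let the fingers close. It gives the time, the measured TCP pose, the force, the opening and the grip force at its end, in the units of the state.
- sense(): the state, without advancing time (a new reading comes with each control period).
- snapshot(name): name is "scene" or "top" or "wrist"; returns the picture (400x640x3 uint8, red, green, blue); there is no depth.
- calibration(name): a dict with "camera_matrix" (3x3 intrinsics, pixels), "R" (3x3) and "t" (3): a world point X has camera coordinates R X + t; the wrist camera has in their place "mount" (4x4, takes a point from camera to tool coordinates, whose origin is the TCP and whose axes are the flange's). Camera axes: x right, y down, z forward; pixel columns grow to the right and rows downward; lengths in m; the calibration is good to about 2 mm. A picture is of the moment at which its call begins: read the wrist's pose just before it. calibration takes no time and is no camera call.
- sign_off(): hands the job in; it is judged then, once.
The state is a dict: "t": time; "q": joint angles; "qd": joint speeds; "tau": joint torques, N m; "tcp_pos": TCP position; "tool_rot": TCP orientation; "force": force on the tool from outside, world axes, zero at the start; "ft_torque": the same for the moment, N m; "finger_gap": opening from 0.0 (shut) to 1.0 (fully open); "gripper_force": force on a finger pad.
Only numpy, scipy, OpenCV 4.12 (cv2) and the standard library are available. Lean on these libraries where they do the work, as an engineer would, in place of code of your own. Each camera call takes 0.05 s, during which the arm holds its last target. There are 200 camera calls.

## Working session

There is one attempt and no reset: what is moved stays moved. The work goes in short steps, Python scripts to look and compute and a tool call to move; the robot and the scene stay as the last step left them, time stands still between calls to the robot, and variables do not carry over. Pictures are saved under pics/ and viewed, at most 14 in all, crops included, and the job is handed in when it is done.

Besides the shell and the picture viewer there is one more tool, called after "Call:" as a command line: name --pt "numbers of a row" for each row, then --argument value for the rest. apply_moves: Moves the arm, as the interface text tells. Its arguments: {"type":"object","properties":{"plan":{"type":"array"},"force":{"type":"number"}},"required":["plan"]}

```bash
mkdir -p pics; ls; python3 - <<'E'
from station import *
import cv2
s=sense();print(s['t'],s['q'],s['tcp_pos'],s['tool_rot'],s['force'],s['finger_gap'])
for n in('scene','top'):
    cv2.imwrite(f'pics/{n}0.png',snapshot(n)[:,:,::-1]);c=calibration(n);print(n,c)
print(calibration('wrist'))
E
```

```text
pics
0.0 [ 1.00047576e+00  5.28442941e-01  1.43392767e+00  1.86031677e-05
  1.18142353e+00 -1.78477886e-01] [0.23823457 0.57701925 0.23033984] [ 1.94673688e-01  9.80867444e-01 -1.02134720e-03 -4.10562536e-04] [0.16645807 0.06916119 0.41433683] 0.9981952591864305
scene {'camera_matrix': array([[365.64889049,   0.        , 312.89338283],
       [  0.        , 365.64889049, 199.56560635],
       [  0.        ,   0.        ,   1.        ]]), 'R': array([[ 0.79236635, -0.60954222, -0.02477612],
       [-0.27568147, -0.32154734, -0.90587363],
       [ 0.54420153,  0.7246141 , -0.42282278]]), 't': array([-0.46404014,  0.26916362,  0.93683229])}
top {'camera_matrix': array([[374.68475461,   0.        , 314.7724038 ],
       [  0.        , 374.68475461, 201.65889744],
       [  0.        ,   0.        ,   1.        ]]), 'R': array([[-1.45504966e-04, -9.99999837e-01, -5.51940274e-04],
       [-9.83326845e-01,  2.43447547e-04, -1.81846792e-01],
       [ 1.81846897e-01,  5.16278077e-04, -9.83326721e-01]]), 't': array([0.04672996, 0.61207888, 1.01635267])}
{'camera_matrix': array([[276.222909  ,   0.        , 321.16135889],
       [  0.        , 276.222909  , 199.27667626],
       [  0.        ,   0.        ,   1.        ]]), 'mount': array([[-2.73582591e-04, -9.54912902e-01, -2.96885963e-01,
         7.58985927e-02],
       [ 9.99999922e-01, -3.45650491e-04,  1.90253332e-04,
        -1.10815978e-03],
       [-2.84294140e-04, -2.96885888e-01,  9.54912922e-01,
        -1.43631357e-01],
       [ 0.00000000e+00,  0.00000000e+00,  0.00000000e+00,
         1.00000000e+00]])}
```

View pics/top0.png

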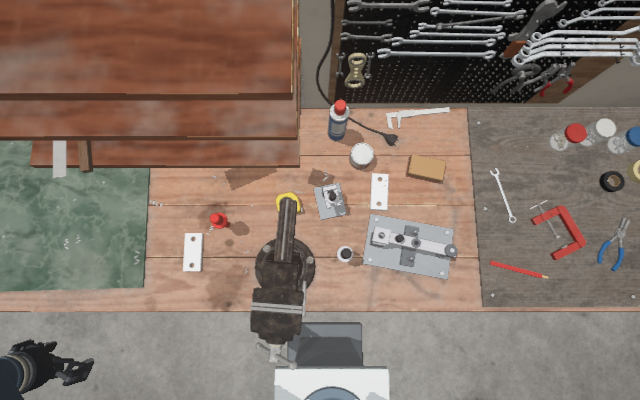

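View pics/scene0.png

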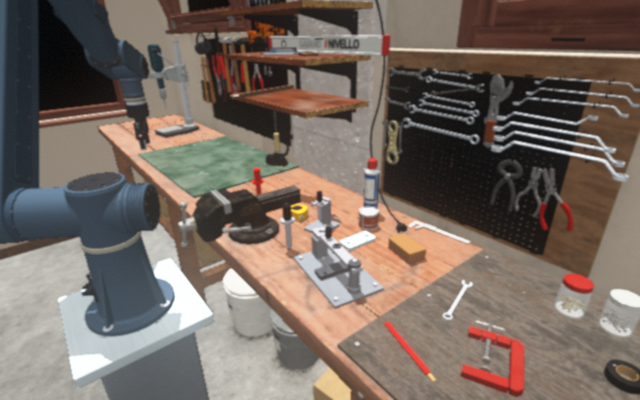

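```bash
cat > h.py <<'E'
from station import *
import numpy as np, cv2
from scipy.spatial.transform import Rotation as Ro
def cam(n,s=None):
    c=calibration(n);K=c['camera_matrix']
    if n!='wrist': R=c['R'];return K,R.T,-R.T@c['t']
    s=s or sense();Rt=Ro.from_quat(s['tool_rot']).as_matrix();M=c['mount']
    return K,Rt@M[:3,:3],Rt@M[:3,3]+s['tcp_pos']
def cast(C,px,z):
    K,R,o=C;px=np.atleast_2d(px).astype(float)
    d=np.c_[px,np.ones(len(px))]@np.linalg.inv(K).T@R.T
    return o+d*((z-o[2])/d[:,2])[:,None]
def proj(C,P):
    K,R,o=C;c=(np.atleast_2d(P)-o)@R@K.T;return c[:,:2]/c[:,2:]
def go(target,yaw=None,s=None):
    """tool-frame shift & turn from current pose to target TCP, tool down, tool y axis at world angle yaw (mod pi)"""
    s=s or sense();R=Ro.from_quat(s['tool_rot']);m=R.as_matrix()
    cur=np.arctan2(m[1,1],m[0,1])
    if yaw is None: yaw=cur
    dy=(yaw-cur+np.pi/2)%np.pi-np.pi/2
    a=cur+dy;y=np.array([np.cos(a),np.sin(a),0]);z=np.array([0,0,-1.]);x=np.cross(y,z)
    Rt=Ro.from_matrix(np.c_[x,y,z])
    print('shift',np.round(R.inv().apply(np.array(target)-s['tcp_pos']),4),'turn',np.round((R.inv()*Rt).as_rotvec(),4),'shift in goal frame',np.round(Rt.inv().apply(np.array(target)-s['tcp_pos']),4))
    return Rt
E
python3 - <<'E'
from h import *
im=cv2.imread('pics/top0.png')
C=cam('top')
cv2.imwrite('pics/crop0.png',cv2.resize(im[140:290,170:470],None,fx=2.6,fy=2.6,interpolation=cv2.INTER_CUBIC))
hsv=cv2.cvtColor(im,cv2.COLOR_BGR2HSV)
for nm,m,z in(('white',(hsv[...,1]<40)&(hsv[...,2]>195),.012),('grey',(hsv[...,1]<45)&(hsv[...,2]>90),.008)):
    m=m.astype(np.uint8)
    cs,_=cv2.findContours(m[100:300,150:480].copy(),cv2.RETR_EXTERNAL,cv2.CHAIN_APPROX_NONE)
    for c in cs:
        if cv2.contourArea(c)<120: continue
        p=c.reshape(-1,2)+[150,100]
        w=cast(C,p,z)[:,:2].astype(np.float32)
        print(nm,p.mean(0).round(),[np.round(v,4) for v in cv2.minAreaRect(w)])
E
```

```text
white [432. 246.] [array([ 0.4885, -0.2946]), array([0.0762, 0.0287]), np.float64(77.3944)]
white [192. 252.] [array([0.472 , 0.4044]), array([0.1098, 0.0504]), np.float64(0.2823)]
white [386. 236.] [array([ 0.5184, -0.164 ]), array([0.078 , 0.0423]), np.float64(78.559)]
white [379. 191.] [array([ 0.6533, -0.1462]), array([0.051 , 0.1101]), np.float64(85.6395)]
white [361. 153.] [array([ 0.7716, -0.0963]), array([0.0646, 0.0637]), np.float64(89.9805)]
white [412. 114.] [array([ 0.8957, -0.2741]), array([0.0518, 0.1991]), np.float64(11.9024)]
grey [345. 254.] [array([ 0.4672, -0.0401]), array([0.045 , 0.0456]), np.float64(44.6644)]
grey [192. 252.] [array([0.4721, 0.4039]), array([0.1105, 0.0543]), np.float64(0.3847)]
grey [409. 247.] [array([ 0.4833, -0.2332]), array([0.2663, 0.16  ]), np.float64(79.382)]
grey [285. 226.] [array([0.5417, 0.1344]), array([0.0211, 0.1816]), np.float64(88.0639)]
grey [330. 201.] [array([0.6239, 0.0019]), array([0.1009, 0.0811]), np.float64(12.5549)]
grey [379. 191.] [array([ 0.6526, -0.1467]), array([0.0532, 0.1135]), np.float64(85.7897)]
grey [361. 156.] [array([ 0.7691, -0.0942]), array([0.0705, 0.0783]), np.float64(43.4111)]
grey [413. 135.] [array([ 0.7158, -0.172 ]), array([0.559 , 0.4805]), np.float64(85.4356)]
```

View pics/crop0.png

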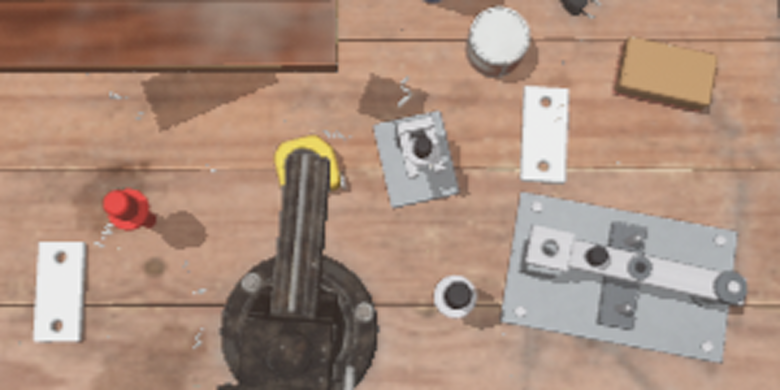

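```bash
cat >> h.py <<'E'
def top2(p): return np.atleast_2d(p)/2.6+[170,140]
E
python3 - <<'E'
from h import *
C=cam('top')
base=cast(C,top2([(522,192),(738,231),(722,361),(502,322)]),.008)
print('base',base.round(4)[:,:2],base.mean(0).round(4))
for n,p,z in(('knob',(597,256),.122),('eye',(550,247),.088),('bush',(640,267),.09),('pivot',(732,288),.095),('dowel',[(638,238),(628,309)],.066),('pin',(424,146),.142),('holesR',[(546,102),(543,166)],.012),('holesL',[(61,257),(56,326)],.012)):
    print(n,cast(C,top2(p),z).round(4)[:,:2].tolist())
c=base.mean(0);th=-.18
for th in (-.16,-.185,-.21):
  print(th,[np.round(c[:2]+[-np.sin(th)*r,np.cos(th)*r],4) for r in(-95,50,95)] if 0 else [np.round(c[:2]+np.array([-np.sin(th),np.cos(th)])*r/1000,4) for r in(-95,50,95)])
go([c[0],c[1],.3],th+np.pi/2)
E
```

```text
base [[ 0.5841 -0.1199]
 [ 0.5392 -0.364 ]
 [ 0.3946 -0.3365]
 [ 0.4373 -0.0936]] [ 0.4888 -0.2285  0.008 ]
knob [[0.5012, -0.177]]
eye [[0.5136, -0.1357]]
bush [[0.4925, -0.2286]]
pivot [[0.4704, -0.3214]]
dowel [[0.5253, -0.2345], [0.4498, -0.2202]]
pin [[0.611, -0.0017]]
holesR [[0.689, -0.1501], [0.6136, -0.1442]]
holesL [[0.5096, 0.402], [0.4329, 0.403]]
-0.16 [array([ 0.4737, -0.3223]), array([ 0.4968, -0.1791]), array([ 0.504 , -0.1347])]
-0.185 [array([ 0.4713, -0.3219]), array([ 0.498 , -0.1794]), array([ 0.5063, -0.1351])]
-0.21 [array([ 0.469 , -0.3214]), array([ 0.4992, -0.1796]), array([ 0.5086, -0.1356])]
shift [-0.5392 -0.649  -0.0685] turn [-0.0019 -0.0005 -0.1818] shift in goal frame [-0.413  -0.7357 -0.0696]
```

Call:
apply_moves --pt "-0.0378 -0.0428 -0.02 0 0 0 -1" --pt "-0.0378 -0.0428 -0.02 0 0 0 -1" --pt "-0.0378 -0.0428 -0.02 0 0 0 -1" --pt "-0.0378 -0.0428 0 0 0 0 -1" --pt "-0.0378 -0.0428 0 0 0 0 -1" --pt "-0.0378 -0.0428 0 0 0 0 -1" --pt "-0.0378 -0.0428 0 0 0 0 -1" --pt "-0.0378 -0.0428 0 0 0 0 -1"

```text
t: 1.1
tcp_pos: [0.3875, 0.144, 0.2913]
tool_rot: [0.195, 0.981, 0.0, 0.0]
force: [0.8, -0.1, -0.4]
finger_gap: 1.001
gripper_force: 0.0
```

Call:
apply_moves --pt "-0.0378 -0.0428 0 0 0 0 -1" --pt "-0.0378 -0.0428 0 0 0 0 -1" --pt "-0.0378 -0.0428 0 0 0 0 -1" --pt "-0.0378 -0.0428 0 0 0 0 -1" --pt "-0.0378 -0.0428 0 0 0 0 -1" --pt "-0.0378 -0.0428 0 0 0 0 -1" --pt "0 0 0 0 0 0.17 0.3" --pt "0 0 0 0 0 0.17 0.3"

```text
t: 2.1
tcp_pos: [0.4986, -0.1791, 0.2905]
tool_rot: [0.361, 0.932, 0.0, -0.001]
force: [-0.4, 0.0, -0.3]
finger_gap: 0.607
gripper_force: 0.0
```

Call:
apply_moves --pt "0 0 0 0 0 0.173 0.3" --pt "0 0 0 0 0 0.173 0.3" --pt "0 0 0 0 0 0.173 0.3" --pt "0 0 0 0 0 0.173 0.3" --pt "0 0 0 0 0 0.173 0.3" --pt "0 0 0 0 0 0.173 0.3" --pt "0 0 0 0 0 0 0.3" --pt "0 0 0 0 0 0 0.3"

```text
t: 3.1
tcp_pos: [0.4988, -0.1781, 0.2911]
tool_rot: [0.773, 0.634, -0.0, -0.0]
force: [0.0, 0.8, 0.1]
finger_gap: 0.35
gripper_force: 0.0
```

```bash
python3 - <<'E'
from h import *
s=sense();print(s['tcp_pos'],s['q'].round(3) if hasattr(s['q'],'round') else s['q'],s['finger_gap'],s['force'])
cv2.imwrite('pics/w1.png',snapshot('wrist')[:,:,::-1])
C=cam('wrist',s)
c=np.array([.4888,-.2285]);th=-.187
print(proj(C,[[.5012,-.177,.122],[.5136,-.1357,.088],[.4704,-.3214,.09],[.5253,-.2345,.066],[.4498,-.2202,.066]]).round(1))
go([.4995,-.178,.105],-.2)
E
```

```text
[ 0.49875698 -0.17814356  0.29108722] [-0.554  0.329  1.596 -0.     1.217 -0.358] 0.3497781514513641 [0.01125885 0.84721874 0.1286808 ]
[[323.3 179.6]
 [326.5 139.3]
 [321.5 275.5]
 [347.6 206.4]
 [293.1 206.9]]
shift [0.0003 0.0007 0.1862] turn [-0.0003 -0.0001  0.003 ] shift in goal frame [0.0003 0.0006 0.1862]
```

View pics/w1.png

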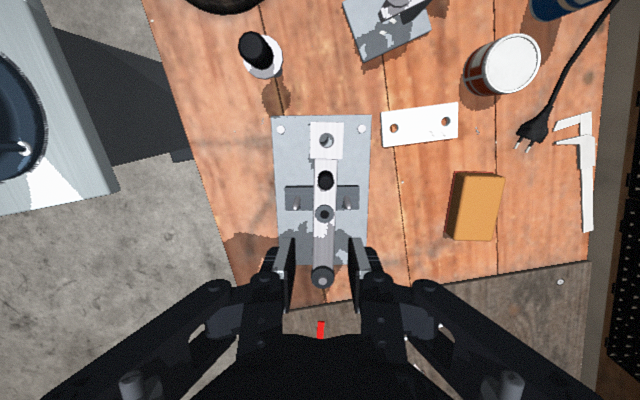

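Call:
apply_moves --pt "0 0.0025 0.05 0 0 0 0.3" --pt "0 0 0.05 0 0 0 0.3" --pt "0 0 0.05 0 0 0 0.3" --pt "0 0 0.04 0 0 0 0.3" --pt "0 0 0 0 0 0 0.35" --pt "0 0 0 0 0 0 0.35"

```text
t: 3.9
tcp_pos: [0.5022, -0.1793, 0.1024]
tool_rot: [0.774, 0.634, 0.0, 0.001]
force: [-0.3, 0.0, -0.4]
finger_gap: 0.325
gripper_force: 0.0
```

```bash
python3 - <<'E'
from h import *
s=sense();print(s['tcp_pos'],s['finger_gap'],s['force'])
# arc rows
piv=np.array([.4704,-.3214]);r=.145
R=Ro.from_quat(s['tool_rot']);p=np.array(s['tcp_pos'])
d=p[:2]-piv;print('r',np.hypot(*d),'ang',np.arctan2(d[1],d[0]))
# each row: rotate world by -a; chord in tool frame (tool x,y)
m=R.as_matrix();print(m[:2,:2].round(3))
for a in (.1,.12,.15):
    print(a,'tool-frame chord',np.round(m[:2,:2].T@((Ro.from_rotvec([0,0,-a]).as_matrix()[:2,:2]@d)-d),5))
E
```

```text
[ 0.50221445 -0.17925988  0.102391  ] 0.3252952244985775 [-0.30950398  0.0021209  -0.39531598]
r 0.1456570377396888 ang 1.3506009787219488
[[ 0.197  0.98 ]
 [ 0.98  -0.197]]
0.1 tool-frame chord [-0.00104  0.01452]
0.12 tool-frame chord [-0.00143  0.01741]
0.15 tool-frame chord [-0.00211  0.02173]
```

Call:
apply_moves --pt "-0.002 0.021 0 0 0 0.145 0.35" --pt "-0.002 0.021 0 0 0 0.145 0.35" --pt "-0.002 0.021 0 0 0 0.145 0.35" --pt "-0.002 0.021 0 0 0 0.145 0.35" --pt "0 0 0 0 0 0 0.35"

```text
t: 4.53
tcp_pos: [0.5763, -0.2212, 0.1039]
tool_rot: [0.922, 0.386, 0.002, 0.003]
force: [-0.5, -0.2, 0.8]
finger_gap: 0.326
gripper_force: 0.0
```

Call:
apply_moves --pt "-0.002 0.021 0 0 0 0.145 0.35" --pt "-0.002 0.021 0 0 0 0.145 0.35" --pt "-0.002 0.021 0 0 0 0.145 0.35" --pt "-0.002 0.021 0 0 0 0.145 0.35" --pt "0 0 0 0 0 0 0.35"

```text
t: 5.15
tcp_pos: [0.6126, -0.2944, 0.1027]
tool_rot: [0.994, 0.107, 0.001, 0.001]
force: [-0.3, -0.0, -0.3]
finger_gap: 0.33
gripper_force: 0.0
```

Call:
apply_moves --pt "-0.002 0.021 0 0 0 0.145 0.35" --pt "-0.002 0.021 0 0 0 0.145 0.35" --pt "-0.002 0.021 0 0 0 0.145 0.35" --pt "0 0 0 0 0 0 0.35" --pt "0 0 0 0 0 0 0.2"

```text
t: 5.78
tcp_pos: [0.6103, -0.3548, 0.1017]
tool_rot: [0.994, -0.109, -0.0, -0.0]
force: [-1.1, 0.8, 0.3]
finger_gap: 0.396
gripper_force: 0.0
```

```bash
python3 - <<'E'
from h import *
s=sense();print(s['t'],s['tcp_pos'],s['finger_gap'],s['force'],np.round(s['q'],2))
im=snapshot('top');cv2.imwrite('pics/t2.png',cv2.resize(im[140:290,330:470],None,fx=4,fy=4)[:,:,::-1])
E
```

```text
5.775 [ 0.61030714 -0.35478086  0.10166704] 0.3959483966303492 [-1.06291882  0.83466081  0.3296592 ] [-0.68  0.78  1.31  0.    1.05  1.11]
```

View pics/t2.png

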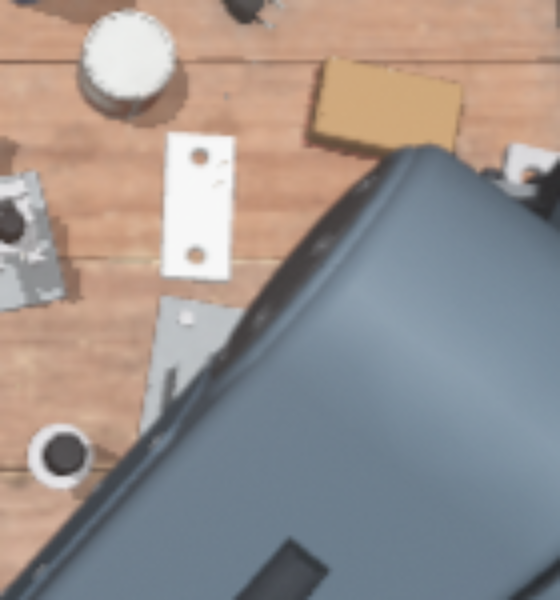

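Call:
apply_moves --pt "0 0 -0.05 0 0 0 -0.2" --pt "0 0 -0.05 0 0 0 -1" --pt "0 0 -0.05 0 0 0 -1" --pt "0 0 0 0 0 0 -1"

```text
t: 6.32
tcp_pos: [0.6133, -0.3567, 0.2577]
tool_rot: [0.994, -0.11, 0.005, 0.003]
force: [0.3, 0.1, 0.1]
finger_gap: 0.995
gripper_force: 0.0
```

```bash
python3 - <<'E'
from h import *
s=sense();print(s['tcp_pos'])
go([.6515,-.147,.2],-.077+np.pi/2)
E
```

```text
[ 0.61326482 -0.35674339  0.25769634]
shift [-0.009  -0.2133  0.0565] turn [ 0.0057 -0.01   -0.1428] shift in goal frame [ 0.022  -0.2121  0.0577]
```

Call:
apply_moves --pt "0 0 0 0 0 -0.143 -1" --pt "0.0044 -0.0424 0.0115 0 0 0 -1" --pt "0.0044 -0.0424 0.0115 0 0 0 -1" --pt "0.0044 -0.0424 0.0115 0 0 0 -1" --pt "0.0044 -0.0424 0.0115 0 0 0 -1" --pt "0.0044 -0.0424 0.0115 0 0 0 -1" --pt "0 0 0 0 0 0 -1" --pt "0 0 0 0 0 0 -1"

```text
t: 7.32
tcp_pos: [0.6492, -0.1462, 0.1932]
tool_rot: [0.999, -0.039, -0.001, 0.0]
force: [-0.2, -0.2, 0.0]
finger_gap: 0.998
gripper_force: 0.0
```

```bash
cat >> h.py <<'E'
def blank(s,im,near,z=.012):
    C=cam('wrist',s);hsv=cv2.cvtColor(im,cv2.COLOR_RGB2HSV)
    m=((hsv[...,1]<45)&(hsv[...,2]>170)).astype(np.uint8)
    cs,_=cv2.findContours(m,cv2.RETR_EXTERNAL,cv2.CHAIN_APPROX_NONE)
    for c in cs:
        if cv2.contourArea(c)<400: continue
        w=cast(C,c.reshape(-1,2),z)[:,:2].astype(np.float32);r=cv2.minAreaRect(w)
        if np.hypot(*(np.array(r[0])-near))<.08: print('blank',np.round(r[0],4),np.round(r[1],4),round(r[2],2), c.reshape(-1,2).min(0),c.reshape(-1,2).max(0))
E
python3 - <<'E'
from h import *
s=sense();im=snapshot('wrist');cv2.imwrite('pics/w3.png',im[:,:,::-1])
print(s['tcp_pos'],s['force'])
blank(s,im,[.6515,-.147])
E
```

```text
[ 0.64917058 -0.14616385  0.19321858] [-0.18248314 -0.23254034  0.03825025]
blank [ 0.6525 -0.1483] [0.0509 0.1103] 85.95 [300 129] [343 219]
```

View pics/w3.png

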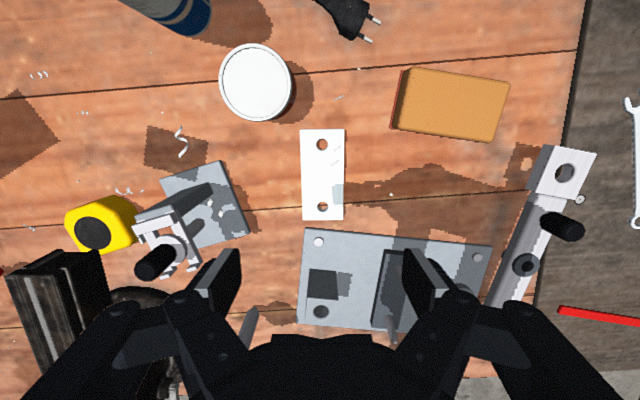

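```bash
python3 - <<'E'
from h import *
go([.6525,-.148,.003],-.071+np.pi/2)
E
```

```text
shift [0.0033 0.0006 0.1906] turn [ 0.0004  0.0003 -0.0086] shift in goal frame [0.0032 0.0007 0.1906]
```

Call:
apply_moves --pt "0.0033 0.0012 0.05 0 0 -0.009 -1" --pt "0 0 0.05 0 0 0 -1" --pt "0 0 0.05 0 0 0 -1" --pt "0 0 0.03 0 0 0 -1" --pt "0 0 0 0 0 0 -1" --pt "0 0 0 0 0 0 -1" --force 50

```text
t: 8.12
tcp_pos: [0.6538, -0.1495, 0.0152]
tool_rot: [0.999, -0.036, 0.001, 0.001]
force: [0.6, -0.4, 0.2]
finger_gap: 0.999
gripper_force: 0.0
```

```bash
python3 - <<'E'
from h import *
for i in range(3):
    s=sense();print(s['tcp_pos'],s['force'],s['t'])
go([.6525,-.148,.003],-.071+np.pi/2)
E
```

```text
[ 0.65379439 -0.14948827  0.01518322] [ 0.61037134 -0.40847184  0.17202544] 8.125
[ 0.65379439 -0.14948827  0.01518322] [ 0.61037134 -0.40847184  0.17202544] 8.125
[ 0.65379439 -0.14948827  0.01518322] [ 0.61037134 -0.40847184  0.17202544] 8.125
shift [-0.0014 -0.0014  0.0122] turn [ 0.0009 -0.0026 -0.0012] shift in goal frame [-0.0014 -0.0014  0.0122]
```

Call:
apply_moves --pt "0 0 0.011 0 0 0 -1" --pt "0 0 0 0 0 0 1" --pt "0 0 0 0 0 0 1" --pt "0 0 0 0 0 0 1" --pt "0 0 0 0 0 0 1" --pt "0 0 0 0 0 0 1" --force 50

```text
t: 8.88
tcp_pos: [0.6534, -0.1483, 0.0038]
tool_rot: [0.999, -0.036, 0.001, 0.0]
force: [0.3, 0.5, 4.7]
finger_gap: 0.564
gripper_force: 52.3
```

Call:
apply_moves --pt "0 0 0 0 0 0 1" --pt "0 0 -0.02 0 0 0 1" --pt "0 0 -0.04 0 0 0 1" --pt "0 0 -0.04 0 0 0 1" --pt "0 0 -0.04 0 0 0 1" --pt "0 0 -0.04 0 0 0 1" --pt "0 0 0 0 0 0 1" --pt "0 0 0 0 0 0 1"

```text
t: 9.88
tcp_pos: [0.6518, -0.1477, 0.1823]
tool_rot: [0.999, -0.036, -0.001, -0.0]
force: [-1.1, 0.8, -1.2]
finger_gap: 0.564
gripper_force: 51.9
```

```bash
python3 - <<'E'
from h import *
s=sense();print(s['tcp_pos'],s['force'],s['t'])
cv2.imwrite('pics/w4.png',snapshot('wrist')[:,:,::-1])
C=cam('wrist',s)
b=np.array([.4875,-.2275])
print(proj(C,np.array([[.5253,-.2345,.066],[.4498,-.2202,.066]])))
go([b[0],b[1],.18],-.187+np.pi/2)
E
```

```text
[ 0.65176715 -0.14767787  0.18228684] [-1.14632141  0.78298767 -1.21957503] 9.875
[[406.76632551 298.02898779]
 [393.41423762 352.57725014]]
shift [-0.1578  0.0914  0.0018] turn [-0.0009  0.0034  0.1158] shift in goal frame [-0.1461  0.109   0.0013]
```

View pics/w4.png

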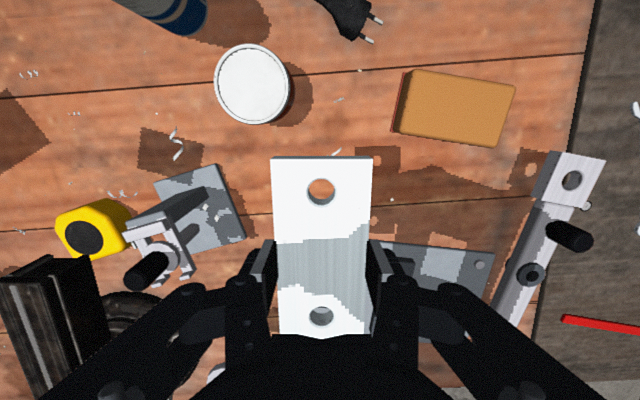

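```bash
python3 - <<'E'
from h import *
im=cv2.imread('pics/w1.png')[175:225,265:385]
a=cv2.resize(im,None,fx=6,fy=6,interpolation=cv2.INTER_CUBIC)
im=cv2.imread('pics/top0.png')[220:270,375:435]
b=cv2.resize(im,None,fx=6,fy=6,interpolation=cv2.INTER_CUBIC)
b=np.hstack([b,np.zeros((300,360,3),np.uint8)])
cv2.imwrite('pics/c5.png',np.vstack([a,b]))
# blank in tool frame
M=calibration('wrist');K=M['camera_matrix'];M=M['mount']
for z in(-.008,-.011):
    print(z,[ (lambda d:(M[:3,3]+d*(z-M[2,3])/d[2]).round(4))(M[:3,:3]@np.linalg.inv(K)@[u,v,1]) for u,v in((321.3,190.5),(321,315.5))])
E
```

```text
-0.008 [array([ 0.0376,  0.001 , -0.008 ]), array([-0.0388,  0.0008, -0.008 ])]
-0.011 [array([ 0.0384,  0.001 , -0.011 ]), array([-0.0363,  0.0008, -0.011 ])]
```

View pics/c5.png

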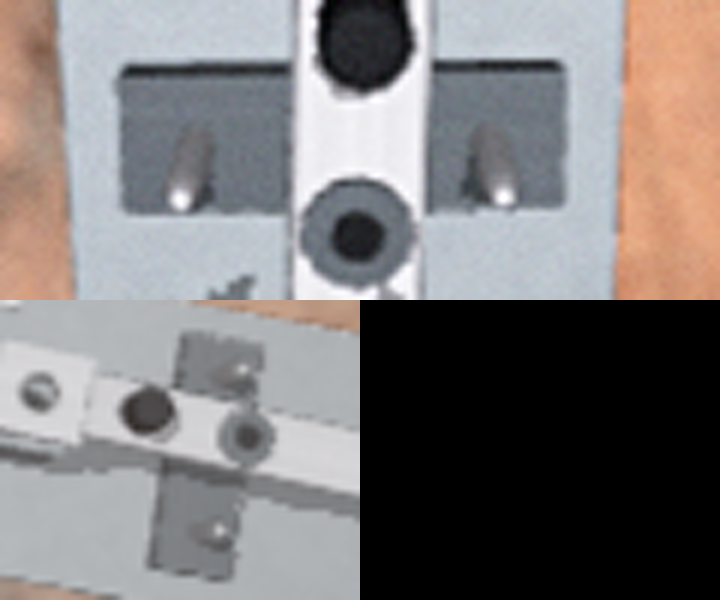

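```bash
python3 - <<'E'
from h import *
s=dict(tcp_pos=np.array([.4987,-.1785,.2911]),tool_rot=np.array([.773,.634,0,0]))
C=cam('wrist',s);T=cam('top')
f=lambda p:np.array(p)/6+[265,175]
d=cast(C,f([(180,198),(505,195)]),.066);print('w dowels',d[:,:2].round(4),d.mean(0)[:2].round(4),np.arctan2(*(d[1]-d[0])[1::-1]).round(4))
e=cast(C,f([(120,70),(567,63),(570,208),(122,212)]),.022);print('w bed',e.mean(0)[:2].round(4),np.arctan2(*(e[1]-e[0])[1::-1]).round(4))
d=cast(T,[(414.8,232),(411.5,257.6)],.066);print('t dowels',d[:,:2].round(4),d.mean(0)[:2].round(4),np.arctan2(*(d[0]-d[1])[1::-1]).round(4))
e=cast(T,np.array([(178,30),(265,42),(232,280),(148,270)])/6+[375,220],.022);print('t bed',e.mean(0)[:2].round(4))
go([.488,-.228,.18],-.187+np.pi/2)
E
```

```text
w dowels [[ 0.4533 -0.2221]
 [ 0.5284 -0.2364]] [ 0.4908 -0.2293] -0.1875
w bed [ 0.4917 -0.2287] -0.1811
t dowels [[ 0.524  -0.2328]
 [ 0.4532 -0.2202]] [ 0.4886 -0.2265] -0.1755
t bed [ 0.4887 -0.2267]
shift [-0.1572  0.0919  0.0018] turn [-0.0009  0.0034  0.1158] shift in goal frame [-0.1456  0.1094  0.0013]
```

Call:
apply_moves --pt "0 0 0 0 0 0.114 1" --pt "-0.036 0.0273 0 0 0 0 1" --pt "-0.036 0.0273 0 0 0 0 1" --pt "-0.036 0.0273 0 0 0 0 1" --pt "-0.036 0.0273 0 0 0 0 1" --pt "0 0 0.03 0 0 0 1" --pt "0 0 0.03 0 0 0 1" --pt "0 0 0 0 0 0 1"

```text
t: 10.92
tcp_pos: [0.4885, -0.2273, 0.1196]
tool_rot: [0.996, -0.093, -0.004, -0.002]
force: [0.3, 0.0, -0.4]
finger_gap: 0.563
gripper_force: 52.2
```

```bash
cat >> h.py <<'E'
def avg(n=6):
    S=[]
    for i in range(n): snapshot('top') if i else 0; S.append(sense())
    s=dict(S[-1])
    for k in('tcp_pos','force'): s[k]=np.mean([x[k] for x in S],0)
    q=np.mean([x['tool_rot'] for x in S],0);s['tool_rot']=q/np.linalg.norm(q)
    print('t',s['t'],'tcp',s['tcp_pos'].round(4),'sd',np.std([x['tcp_pos'] for x in S],0).round(4),'F',s['force'].round(1),'q',np.round(s['q'],2));return s
E
python3 - <<'E'
from h import *
s=avg(8)
go([.4895,-.228,.075],-.185+np.pi/2,s)
E
```

```text
t 11.275 tcp [ 0.4909 -0.2287  0.1226] sd [0.0011 0.0007 0.0014] F [-0.  -0.2 -1. ] q [-0.64  0.57  1.74 -0.    0.83  1.11]
shift [-0.0015 -0.0004  0.0476] turn [-0.0005  0.001  -0.0001] shift in goal frame [-0.0015 -0.0004  0.0476]
```

Call:
apply_moves --pt "-0.001 0 0.02 0 0 0 1" --pt "0 0 0.02 0 0 0 1" --pt "0 0 0.01 0 0 0 1" --pt "0 0 0.006 0 0 0 1" --pt "0 0 0.006 0 0 0 1" --pt "0 0 0 0 0 0 1"

```text
t: 12.02
tcp_pos: [0.4901, -0.2288, 0.0608]
tool_rot: [0.996, -0.092, -0.0, -0.0]
force: [0.3, -0.6, -1.5]
finger_gap: 0.559
gripper_force: 52.2
```

```bash
python3 - <<'E'
from h import *
s=avg(5);cv2.imwrite('pics/w6.png',snapshot('wrist')[:,:,::-1])
E
```

```text
t 12.225 tcp [ 0.4903 -0.2289  0.061 ] sd [0.0001 0.0001 0.0002] F [-0.1 -0.2 -1.1] q [-0.64  0.68  1.78 -0.    0.69  1.11]
```

View pics/w6.png

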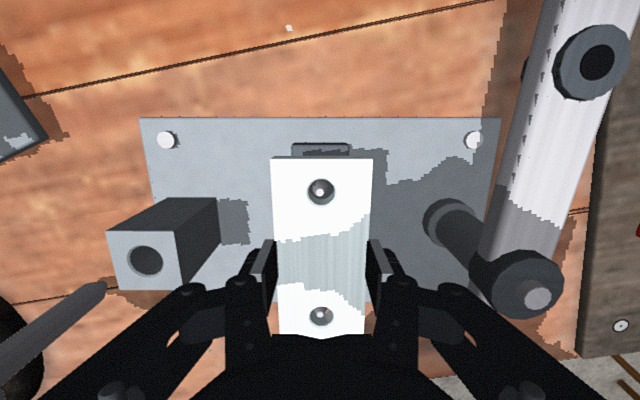

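Call:
apply_moves --pt "0 0 0.01 0 0 0 1" --pt "0 0 0.01 0 0 0 1" --pt "0 0 0.008 0 0 0 1" --pt "0 0 0.004 0 0 0 1" --pt "0 0 0.003 0 0 0 1" --pt "0 0 0 0 0 0 1"

```text
t: 13.02
tcp_pos: [0.4902, -0.2288, 0.0259]
tool_rot: [0.996, -0.092, 0.0, 0.0]
force: [-0.6, 0.5, -1.7]
finger_gap: 0.56
gripper_force: 52.3
```

Call:
apply_moves --pt "0 0 0.001 0 0 0 1" --pt "0 0 0 0 0 0 0" --pt "0 0 0 0 0 0 -0.5" --pt "0 0 0 0 0 0 -0.8" --pt "0 0 0 0 0 0 -0.8"

```text
t: 13.65
tcp_pos: [0.4901, -0.2288, 0.0247]
tool_rot: [0.996, -0.092, 0.0, 0.0]
force: [1.2, -0.4, 0.3]
finger_gap: 0.902
gripper_force: 0.0
```

Call:
apply_moves --pt "0 0 -0.04 0 0 0 -0.8" --pt "0 0 -0.06 0 0 0 -1" --pt "0 0 -0.06 0 0 0 -1" --pt "0 0 -0.06 0 0 0 -1" --pt "0 0 -0.04 0 0 0 -1" --pt "0 0 0 0 0 0 -1" --pt "0 0 0 0 0 0 -1"

```text
t: 14.52
tcp_pos: [0.4894, -0.2282, 0.284]
tool_rot: [0.996, -0.092, -0.001, -0.0]
force: [-0.0, 0.1, -0.1]
finger_gap: 0.999
gripper_force: 0.0
```

```bash
python3 - <<'E'
from h import *
s=avg(4);im=snapshot('wrist');C=cam('wrist',s)
blank(s,im,[.4895,-.228],.034)
cv2.imwrite('pics/w7.png',im[:,:,::-1])
T=snapshot('top');hsv=cv2.cvtColor(T,cv2.COLOR_RGB2HSV)
m=((hsv[...,1]<40)&(hsv[...,2]>195)).astype(np.uint8)[100:300,150:260].copy()
for c in cv2.findContours(m,cv2.RETR_EXTERNAL,cv2.CHAIN_APPROX_NONE)[0]:
    if cv2.contourArea(c)>120: print('left',cv2.minAreaRect(cast(cam('top'),c.reshape(-1,2)+[150,100],.012)[:,:2].astype(np.float32)))
go([.40,.20,.28],np.pi/2,s)
E
```

```text
t 14.675 tcp [ 0.4892 -0.2281  0.2833] sd [0.0001 0.0001 0.0004] F [-0.3 -0.3 -0.2] q [-0.64  0.35  1.58  0.    1.21  1.11]
blank [ 0.4943 -0.2257] [0.2419 0.1399] 79.4 [234 114] [400 211]
left ((0.4718588590621948, 0.4043716788291931), (0.10996157675981522, 0.05057592689990997), 0.2809372842311859)
shift [-0.1665 -0.4043  0.0044] turn [-0.0017  0.0028 -0.1852] shift in goal frame [-0.0892 -0.4281  0.0033]
```

View pics/w7.png

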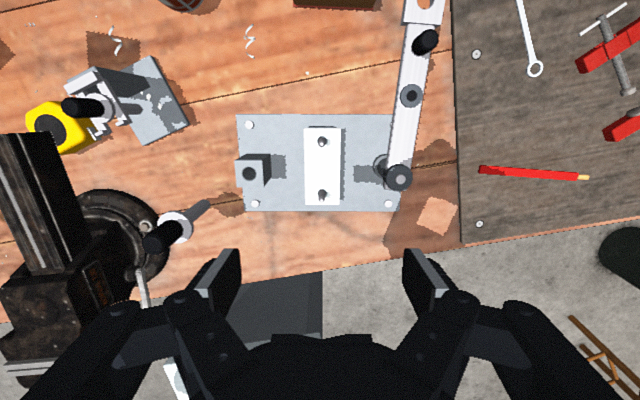

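Call:
apply_moves --pt "0 0 -0.01 0 0 -0.185 -1" --pt "-0.0013 -0.0527 0 0 0 0 -1" --pt "-0.0013 -0.0527 0 0 0 0 -1" --pt "-0.0013 -0.0527 0 0 0 0 -1" --pt "-0.0013 -0.0527 0 0 0 0 -1" --pt "-0.0013 -0.0527 0 0 0 0 -1" --pt "-0.0013 -0.0527 0 0 0 0 -1" --pt "-0.0013 -0.0527 0 0 0 0 -1"

```text
t: 15.78
tcp_pos: [0.4807, 0.1418, 0.2942]
tool_rot: [1.0, -0.0, -0.001, 0.0]
force: [0.6, -0.2, -0.3]
finger_gap: 1.004
gripper_force: 0.0
```

Call:
apply_moves --pt "-0.0015 -0.0527 0 0 0 0 -1" --pt "-0.0015 -0.0527 0 0 0 0 -1" --pt "-0.0015 -0.0527 0 0 0 0 -1" --pt "-0.0015 -0.0527 0 0 0 0 -1" --pt "-0.0015 -0.0527 0 0 0 0 -1" --pt "0 0 0.05 0 0 0 -1" --pt "0 0 0.05 0 0 0 -1" --pt "0 0 0 0 0 0 -1"

```text
t: 16.77
tcp_pos: [0.4703, 0.402, 0.1898]
tool_rot: [1.0, 0.0, -0.005, 0.003]
force: [-0.6, -0.6, 0.1]
finger_gap: 1.005
gripper_force: 0.0
```

```bash
python3 - <<'E'
from h import *
s=avg(5);im=snapshot('wrist')
blank(s,im,[.472,.404])
go([.472,.404,.003],np.pi/2,s)
E
```

```text
t 16.975 tcp [0.4735 0.4035 0.1943] sd [0.0018 0.0009 0.0027] F [-0.2 -0.2  0.3] q [0.53 0.56 1.47 0.   1.1  2.1 ]
blank [0.4698 0.4011] [0.0507 0.1104] 89.95 [301 135] [344 224]
shift [-0.0012 -0.0007  0.1913] turn [ 0.001   0.0017 -0.0003] shift in goal frame [-0.0015 -0.0005  0.1913]
```

Call:
apply_moves --pt "-0.0025 0.001 0.06 0 0 0 -1" --pt "0 0 0.06 0 0 0 -1" --pt "0 0 0.05 0 0 0 -1" --pt "0 0 0.01 0 0 0 -1" --pt "0 0 0 0 0 0 -1" --pt "0 0 0 0 0 0 -1"

```text
t: 17.77
tcp_pos: [0.4732, 0.4039, 0.0176]
tool_rot: [1.0, -0.0, 0.002, -0.001]
force: [-0.2, 0.1, -0.8]
finger_gap: 1.002
gripper_force: 0.0
```

```bash
python3 - <<'E'
from h import *
s=avg(5)
E
```

```text
t 17.975 tcp [0.4726 0.4036 0.0172] sd [0.0004 0.0002 0.0004] F [-0.1 -0.1 -0.1] q [0.53 0.81 1.58 0.   0.74 2.1 ]
```

Call:
apply_moves --pt "-0.001 0 0.0135 0 0 0 -1" --pt "0 0 0 0 0 0 1" --pt "0 0 0 0 0 0 1" --pt "0 0 0 0 0 0 1" --pt "0 0 0 0 0 0 1" --pt "0 0 0 0 0 0 1" --pt "0 0 0 0 0 0 1"

```text
t: 18.85
tcp_pos: [0.4702, 0.4027, 0.0013]
tool_rot: [1.0, -0.0, 0.0, -0.0]
force: [0.3, -0.1, 0.3]
finger_gap: 0.567
gripper_force: 52.7
```

Call:
apply_moves --pt "0 0 -0.02 0 0 0 1" --pt "0 0 -0.05 0 0 0 1" --pt "0 0 -0.05 0 0 0 1" --pt "0 0 -0.05 0 0 0 1" --pt "0 0 -0.06 0 0 0 1" --pt "0 0 -0.06 0 0 0 1" --pt "0 0 0 0 0 0 1"

```text
t: 19.73
tcp_pos: [0.4726, 0.4043, 0.2991]
tool_rot: [1.0, 0.0, 0.006, -0.004]
force: [-0.2, -0.1, -1.7]
finger_gap: 0.568
gripper_force: 52.6
```

```bash
python3 - <<'E'
from h import *
s=avg(5);im=snapshot('wrist');hsv=cv2.cvtColor(im,cv2.COLOR_RGB2HSV)
m=((hsv[...,1]<45)&(hsv[...,2]>150)).astype(np.uint8)
cs,h=cv2.findContours(m,cv2.RETR_CCOMP,cv2.CHAIN_APPROX_NONE)
M=calibration('wrist');K=M['camera_matrix'];M=M['mount']
for c,hh in zip(cs,h[0]):
    (u,v),r=cv2.minEnclosingCircle(c)
    if 240<u<400 and 5<r<20:
        d=M[:3,:3]@np.linalg.inv(K)@[u,v,1];print(u,v,r,(M[:3,3]+d*(-.009-M[2,3])/d[2]).round(4))
go([.4895,-.228,s['tcp_pos'][2]],-.185+np.pi/2,s)
E
```

```text
t 19.925 tcp [0.4701 0.4027 0.2935] sd [0.0015 0.0009 0.0033] F [-0.1 -0.1 -2.1] q [ 0.53  0.46  1.38 -0.    1.3   2.1 ]
320.6600036621094 314.0 12.69953727722168 [-0.037   0.0006 -0.009 ]
320.5 186.5 14.916534423828125 [ 0.0399  0.0005 -0.009 ]
245.5 62.0 5.590270042419434 [ 0.0967 -0.0326 -0.009 ]
shift [ 0.0195  0.6307 -0.001 ] turn [-0.0019 -0.0027  0.1849] shift in goal frame [0.1351 0.6164 0.    ]
```

Call:
apply_moves --pt "0.0015 0.0526 0 0 0 0 1" --pt "0.0015 0.0526 0 0 0 0 1" --pt "0.0015 0.0526 0 0 0 0 1" --pt "0.0015 0.0526 0 0 0 0 1" --pt "0.0015 0.0526 0 0 0 0 1" --pt "0.0015 0.0526 0 0 0 0 1" --pt "0.0015 0.0526 0 0 0 0 1" --pt "0.0015 0.0526 0 0 0 0 1"

```text
t: 20.98
tcp_pos: [0.481, -0.0196, 0.2898]
tool_rot: [1.0, -0.0, -0.002, -0.001]
force: [-0.0, 0.1, -1.8]
finger_gap: 0.569
gripper_force: 52.6
```

Call:
apply_moves --pt "0.0015 0.0526 0 0 0 0 1" --pt "0.0015 0.0526 0 0 0 0 1" --pt "0.0015 0.0526 0 0 0 0 1" --pt "0.0015 0.0526 0 0 0 0 1" --pt "0 0 0.05 0 0 0.185 1" --pt "0 0 0.06 0 0 0 1" --pt "0 0 0.05 0 0 0 1" --pt "0 0 0 0 0 0 1"

```text
t: 21.98
tcp_pos: [0.4843, -0.226, 0.1265]
tool_rot: [0.996, -0.093, -0.006, -0.004]
force: [-0.5, 0.7, -1.1]
finger_gap: 0.564
gripper_force: 53.0
```

```bash
python3 - <<'E'
from h import *
s=avg(10)
go([.4887,-.2285,.075],-.185+np.pi/2,s)
E
```

```text
t 22.425 tcp [ 0.4883 -0.2287  0.1319] sd [0.0016 0.0011 0.0022] F [ 0.   0.  -1.7] q [-0.65  0.55  1.74 -0.    0.84  1.11]
shift [ 0.0003 -0.0003  0.0569] turn [ 0.0003 -0.0005 -0.0001] shift in goal frame [ 0.0004 -0.0003  0.0569]
```

Call:
apply_moves --pt "0 0 0.03 0 0 0 1" --pt "0 0 0.02 0 0 0 1" --pt "0 0 0.01 0 0 0 1" --pt "0 0 0.006 0 0 0 1" --pt "0 0 0.004 0 0 0 1" --pt "0 0 0 0 0 0 1" --pt "0 0 0 0 0 0 1"

```text
t: 23.3
tcp_pos: [0.4883, -0.2287, 0.0617]
tool_rot: [0.996, -0.092, 0.0, 0.0]
force: [-0.3, -0.0, -2.1]
finger_gap: 0.566
gripper_force: 53.0
```

```bash
python3 - <<'E'
from h import *
s=avg(6);cv2.imwrite('pics/w8.png',snapshot('wrist')[:,:,::-1][100:350,200:450])
E
```

```text
t 23.55 tcp [ 0.4882 -0.2287  0.0617] sd [0.0001 0.0001 0.0001] F [ 0.1  0.4 -1.8] q [-0.65  0.67  1.78  0.    0.69  1.11]
```

View pics/w8.png

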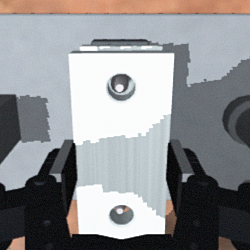

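Call:
apply_moves --pt "0 0 0.01 0 0 0 1" --pt "0 0 0.008 0 0 0 1" --pt "0 0 0.004 0 0 0 1" --pt "0 0 0.002 0 0 0 1" --pt "0 0 0 0 0 0 1" --pt "0 0 0 0 0 0 1"

```text
t: 24.35
tcp_pos: [0.4881, -0.2286, 0.0375]
tool_rot: [0.996, -0.092, 0.0, 0.0]
force: [0.2, -0.2, -1.4]
finger_gap: 0.569
gripper_force: 53.1
```

Call:
apply_moves --pt "0 0 0.001 0 0 0 1" --pt "0 0 0 0 0 0 0.1" --pt "0 0 0 0 0 0 -0.4" --pt "0 0 0 0 0 0 -0.8" --pt "0 0 0 0 0 0 -0.8"

```text
t: 24.98
tcp_pos: [0.4881, -0.2286, 0.0365]
tool_rot: [0.996, -0.092, 0.0, 0.0]
force: [-0.9, -0.2, -0.3]
finger_gap: 0.901
gripper_force: 0.0
```

Call:
apply_moves --pt "0 0 -0.04 0 0 0 -0.8" --pt "0 0 -0.06 0 0 0 -0.8" --pt "0 0 -0.06 0 0 0 -0.8" --pt "0 0 -0.06 0 0 0 -0.8" --pt "0 0 0 0 0 0 -0.2" --pt "0 0 0 0 0 0 0.3" --pt "0 0 0 0 0 0 0.3"

```text
t: 25.85
tcp_pos: [0.4869, -0.2278, 0.2544]
tool_rot: [0.996, -0.093, -0.002, -0.001]
force: [0.4, 0.2, -0.6]
finger_gap: 0.348
gripper_force: 0.0
```

```bash
python3 - <<'E'
from h import *
s=avg(5);im=snapshot('wrist');cv2.imwrite('pics/w9.png',im[:,:,::-1])
C=cam('wrist',s)
piv=np.array([.4704,-.3214])
go([.610,-.355,s['tcp_pos'][2]],-.234,s)
print(proj(C,[[.611,-.355,.122],[.4707,-.3214,.09]]))
E
```

```text
t 26.05 tcp [ 0.4872 -0.228   0.2546] sd [0.0002 0.0002 0.0002] F [ 0.3  0.3 -0.2] q [-0.65  0.38  1.62  0.    1.14  1.11]
shift [ 0.1441  0.1022 -0.0006] turn [-3.8000e-03  1.4000e-03 -1.5221e+00] shift in goal frame [-0.0951  0.1489  0.    ]
[[436.42656224  29.95035836]
 [403.45816166 181.22622135]]
```

View pics/w9.png

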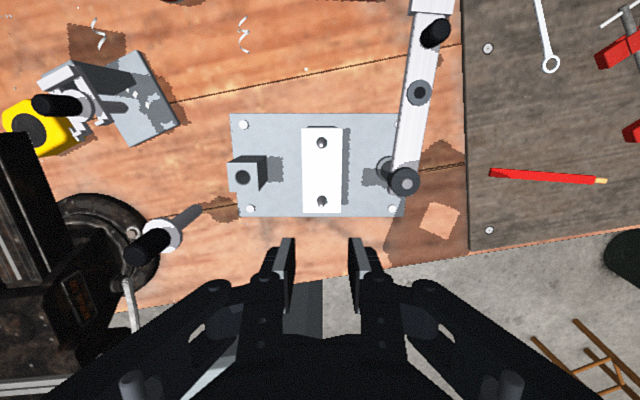

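```bash
python3 - <<'E'
from h import *
s=sense();C=cam('wrist',s)
im=cv2.imread('pics/w9.png')[5:60,410:465]
m=(im.max(2)<60).astype(np.uint8);c=max(cv2.findContours(m,cv2.RETR_EXTERNAL,cv2.CHAIN_APPROX_NONE)[0],key=cv2.contourArea)
b=np.array(cv2.boundingRect(c));p=np.array([b[0]+b[2]/2+410,b[1]+b[3]/2+5]);print(b,p)
k=cast(C,p,.105)[0];print(k,np.hypot(*(k[:2]-[.4704,-.3214])),np.arctan2(k[1]+.3214,k[0]-.4704))
go([k[0],k[1],.102],-1.80,s)
E
```

```text
[10 13 30 30] [435.  33.]
[ 0.61265218 -0.36129853  0.105     ] 0.14774158421730396 -0.27345142636713
shift [0.1476 0.1078 0.1529] turn [-0.0009  0.0019  0.044 ] shift in goal frame [0.1519 0.1011 0.1533]
```

Call:
apply_moves --pt "0.05 0.0353 0 0 0 0 0.15" --pt "0.05 0.0353 0 0 0 0 0.15" --pt "0.0468 0.0353 0 0 0 0.044 0.15" --pt "0 0 0.04 0 0 0 0.15" --pt "0 0 0.04 0 0 0 0.15" --pt "0 0 0.04 0 0 0 0.15" --pt "0 0 0.032 0 0 0 0.15" --pt "0 0 0 0 0 0 0.15"

```text
t: 27.1
tcp_pos: [0.6106, -0.358, 0.1003]
tool_rot: [0.993, -0.114, -0.004, -0.002]
force: [-0.6, 0.5, 0.6]
finger_gap: 0.426
gripper_force: 0.0
```

Call:
apply_moves --pt "0 0 0 0 0 0 0.35" --pt "0 0 0 0 0 0 0.35" --pt "0 0 0 0 0 0 0.35"

```text
t: 27.48
tcp_pos: [0.6135, -0.3602, 0.106]
tool_rot: [0.993, -0.114, 0.001, 0.001]
force: [0.5, -0.8, 0.2]
finger_gap: 0.328
gripper_force: 0.0
```

```bash
python3 - <<'E'
from h import *
s=avg(5);print(s['finger_gap'])
piv=np.array([.4704,-.3214]);d=s['tcp_pos'][:2]-piv;print(np.hypot(*d),np.arctan2(d[1],d[0]))
m=Ro.from_quat(s['tool_rot']).as_matrix();print(np.arctan2(m[1,1],m[0,1]))
E
```

```text
t 27.675 tcp [ 0.6132 -0.36    0.1055] sd [0.0002 0.0002 0.0004] F [ 0.2 -0.2  0. ] q [-0.69  0.78  1.29  0.    1.06  1.11]
0.3257782772538325
0.1479108205613591 -0.26375851024042074
-1.7999802851096882
```

Call:
apply_moves --pt "-0.001 -0.0212 0 0 0 -0.145 0.35" --pt "-0.001 -0.0212 0 0 0 -0.145 0.35" --pt "-0.001 -0.0212 0 0 0 -0.145 0.35" --pt "-0.001 -0.0212 0 0 0 -0.145 0.35" --pt "-0.001 -0.0212 0 0 0 -0.145 0.35" --pt "0 0 0 0 0 0 0.35"

```text
t: 28.42
tcp_pos: [0.601, -0.2549, 0.1044]
tool_rot: [0.969, 0.245, -0.001, -0.001]
force: [0.3, 0.3, 0.5]
finger_gap: 0.325
gripper_force: 0.0
```

Call:
apply_moves --pt "-0.001 -0.0212 0 0 0 -0.145 0.35" --pt "-0.001 -0.0212 0 0 0 -0.145 0.35" --pt "-0.001 -0.0212 0 0 0 -0.145 0.35" --pt "-0.001 -0.0212 0 0 0 -0.145 0.35" --pt "-0.001 -0.0212 0 0 0 -0.145 0.35" --pt "0 0 0 0 0 0 0.35" --pt "0 0 0 0 0 0 0.35"

```text
t: 29.3
tcp_pos: [0.5257, -0.1875, 0.1045]
tool_rot: [0.82, 0.572, 0.0, 0.001]
force: [-0.4, 0.1, 1.3]
finger_gap: 0.322
gripper_force: 0.4
```

```bash
python3 - <<'E'
from h import *
s=avg(5);print(s['finger_gap'])
piv=np.array([.4704,-.3214]);d=s['tcp_pos'][:2]-piv;print(np.hypot(*d),np.arctan2(d[1],d[0]))
go([*(piv+.145*np.array([np.sin(.185),np.cos(.185)])),s['tcp_pos'][2]],-.185,s)
E
```

```text
t 29.5 tcp [ 0.5256 -0.1874  0.1044] sd [0.     0.0001 0.0001] F [-0.2 -0.2  0.3] q [-0.54  0.62  1.71 -0.    0.81 -0.19]
0.3229374743295048
0.14498031844957615 1.179878959215682
shift [-0.0019 -0.0297 -0.    ] turn [ 0.0011  0.0004 -0.1673] shift in goal frame [ 0.0031 -0.0296  0.    ]
```

Call:
apply_moves --pt "-0.001 -0.012 0 0 0 -0.08 0.35" --pt "-0.001 -0.012 0 0 0 -0.08 0.35" --pt "0 -0.006 0 0 0 0 0.35" --pt "0 0 0 0 0 0 0.35"

```text
t: 30.0
tcp_pos: [0.4953, -0.18, 0.1043]
tool_rot: [0.771, 0.636, -0.0, -0.0]
force: [-0.4, -0.2, 0.0]
finger_gap: 0.331
gripper_force: 0.0
```

Call:
apply_moves --pt "0 -0.003 0 0 0 0 0.35" --pt "0 0 0 0 0 0 0.35" --pt "0 0 0 0 0 0 0.35"

```text
t: 30.38
tcp_pos: [0.4941, -0.1801, 0.1045]
tool_rot: [0.771, 0.637, 0.001, 0.002]
force: [5.8, 0.1, -3.7]
finger_gap: 0.327
gripper_force: 2.7
```

```bash
python3 - <<'E'
from h import *
s=avg(5)
E
```

```text
t 30.575 tcp [ 0.4941 -0.1801  0.1045] sd [0. 0. 0.] F [ 5.6 -0.4 -3.2] q [-0.56  0.59  1.79  0.    0.76 -0.37]
```

Call:
apply_moves --pt "0 -0.001 0 0 0 0 0.35" --pt "0 0 0 0 0 0 0.35" --pt "0 0.005 0 0 0 0 0.35" --pt "0 0 -0.03 0 0 0 0.3" --pt "0 0 -0.06 0 0 0 0" --pt "0 0 -0.06 0 0 0 0" --pt "0 0 0 0 0 0 0" --pt "0 0 0 0 0 0 0"

```text
t: 31.58
tcp_pos: [0.495, -0.1795, 0.2538]
tool_rot: [0.771, 0.637, -0.001, -0.001]
force: [0.1, -0.2, -0.6]
finger_gap: 0.506
gripper_force: 0.0
```

```bash
python3 - <<'E'
from h import *
s=avg(5);im=snapshot('wrist');cv2.imwrite('pics/w10.png',im[:,:,::-1])
print(proj(cam('wrist',s),[[.611,-.0017,.142],[.508,-.1358,.088]]))
go([.611,-.0017,.26],None,s)
E
```

```text
t 31.775 tcp [ 0.4949 -0.1794  0.2529] sd [0.0002 0.0001 0.0005] F [-0.  -0.4 -0.5] q [-0.56  0.37  1.65 -0.    1.13 -0.37]
[[429.37896233 -56.23524518]
 [326.1952072  141.83917347]]
shift [ 0.1964  0.0804 -0.0072] turn [-0.0042 -0.0013 -0.    ] shift in goal frame [ 0.1964  0.0804 -0.0071]
```

View pics/w10.png

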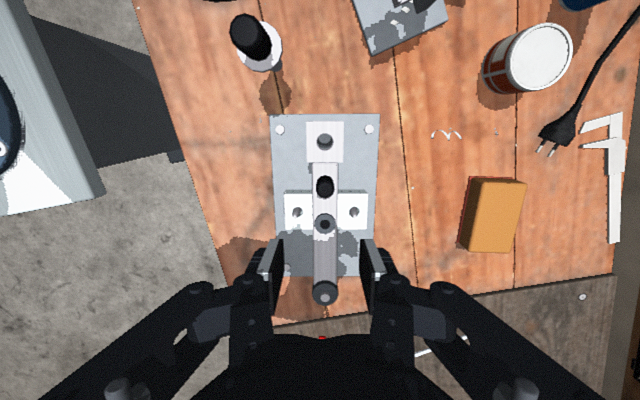

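Call:
apply_moves --pt "0.049 0.0201 0 0 0 0 0" --pt "0.049 0.0201 0 0 0 0 0" --pt "0.049 0.0201 0 0 0 0 0" --pt "0.049 0.0201 0 0 0 0 0" --pt "0 0 0 0 0 0 0" --pt "0 0 0 0 0 0 0"

```text
t: 32.58
tcp_pos: [0.6116, -0.0028, 0.2531]
tool_rot: [0.771, 0.637, -0.001, -0.001]
force: [0.2, -0.2, -0.0]
finger_gap: 0.502
gripper_force: 0.0
```

```bash
python3 - <<'E'
from h import *
s=avg(6);im=snapshot('wrist');cv2.imwrite('pics/w11.png',im[:,:,::-1])
C=cam('wrist',s);print(proj(C,[[.611,-.0017,.142],[.611,-.0017,.106]]))
g=im.max(2);m=(g<55).astype(np.uint8);m[225:]=0
for c in cv2.findContours(m,cv2.RETR_EXTERNAL,cv2.CHAIN_APPROX_NONE)[0]:
    a=cv2.contourArea(c)
    if a>60:
        b=cv2.boundingRect(c);print(a,b,'fill',a/b[2]/b[3])
        if a>150: print(cv2.minEnclosingCircle(c))
E
```

```text
t 32.825 tcp [ 0.6116 -0.0037  0.2538] sd [0.0001 0.0004 0.0004] F [-0.2 -0.  -0.1] q [-0.19  0.49  1.44 -0.    1.22  0.  ]
[[320.64258048 192.88669939]
 [320.70330899 183.80694775]]
1629.0 (565, 197, 75, 28) fill 0.7757142857142857
((602.0, 213.5), 38.461116790771484)
162.5 (491, 184, 33, 41) fill 0.12010347376201033
((507.0, 204.5), 25.224096298217773)
331.0 (314, 176, 19, 25) fill 0.6968421052631579
((322.5, 188.0), 12.093486785888672)
989.5 (572, 107, 68, 53) fill 0.2745560488346282
((610.3582153320312, 133.0), 38.682804107666016)
126.5 (134, 96, 28, 9) fill 0.501984126984127
93.5 (227, 72, 15, 11) fill 0.5666666666666667
110.5 (244, 69, 25, 11) fill 0.4018181818181818
193.5 (158, 62, 40, 12) fill 0.403125
((177.5, 68.0), 19.72951889038086)
257.5 (199, 55, 62, 14) fill 0.2966589861751152
((229.5, 62.5), 30.70026206970215)
78.5 (265, 39, 20, 8) fill 0.490625
20230.5 (0, 16, 298, 152) fill 0.44662884139879905
((142.38345336914062, 78.09237670898438), 155.3336639404297)
684.0 (298, 0, 99, 19) fill 0.36363636363636365
((347.0, 2.5), 49.06383514404297)
```

```bash
python3 - <<'E'
from h import *
s=sense()
s['tcp_pos']=np.array([.6116,-.0037,.2538])
im=cv2.imread('pics/w11.png');m=(im.max(2)<55).astype(np.uint8);m[225:]=0
c=max(cv2.findContours(m,cv2.RETR_EXTERNAL,cv2.CHAIN_APPROX_NONE)[0],key=cv2.contourArea).reshape(-1,2)
print(c[c[:,0]>270][::6].tolist())
C=cam('wrist',s);T=cam('top')
def tri(p,q):
    A=[];b=[]
    o=[];d=[]
    for c,x in((C,p),(T,q)):
        v=cast(c,x,0)[0]-c[2];d.append(v/np.linalg.norm(v));o.append(c[2])
    t=np.linalg.lstsq(np.c_[d[0],-d[1]],o[1]-o[0],rcond=None)[0];a=o[0]+t[0]*d[0];b=o[1]+t[1]*d[1];return ((a+b)/2).round(3),np.linalg.norm(a-b).round(4)
cv2.imwrite('pics/c11.png',np.hstack([im[0:230,80:420],cv2.resize(cv2.imread('pics/top0.png')[180:270,260:350],(230,230))]))
E
```

```text
[[271, 96], [277, 95], [283, 94], [289, 94], [295, 93], [297, 89], [295, 83], [294, 77], [293, 71], [292, 65], [292, 71], [293, 76], [294, 82], [294, 88], [288, 90], [282, 91], [276, 92]]
```

View pics/c11.png

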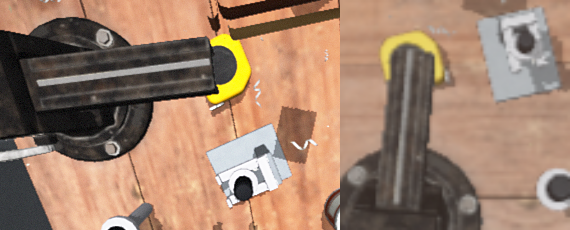

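```bash
python3 - <<'E'
from h import *
s=sense();s['tcp_pos']=np.array([.6116,-.0037,.2538])
C=cam('wrist',s);T=cam('top')
def tri(p,q):
    o=[];d=[]
    for c,x in((C,p),(T,q)):
        v=cast(c,x,0)[0]-c[2];d.append(v/np.linalg.norm(v));o.append(c[2])
    t=np.linalg.lstsq(np.c_[d[0],-d[1]],o[1]-o[0],rcond=None)[0];a=o[0]+t[0]*d[0];b=o[1]+t[1]*d[1];return ((a+b)/2).round(3),np.linalg.norm(a-b).round(4)
print(tri((296,94),(296.4,201.5)),tri((291,37),(280.3,199.6)))
print('grip',tri((323.2,193),(332.5,196)))
E
```

```text
(array([0.604, 0.095, 0.099]), np.float64(0.004)) (array([0.61 , 0.142, 0.102]), np.float64(0.0024))
grip (array([ 0.613, -0.001,  0.142]), np.float64(0.003))
```

Call:
apply_moves --pt "0.002 0.001 0.05 0 0 0 0" --pt "0 0 0.05 0 0 0 0" --pt "0 0 0.03 0 0 0 0" --pt "0 0 0.009 0 0 0 0" --pt "0 0 0 0 0 0 0" --force 40

```text
t: 33.5
tcp_pos: [0.6139, -0.0015, 0.1155]
tool_rot: [0.771, 0.637, 0.0, 0.0]
force: [0.9, 0.0, 0.4]
finger_gap: 0.503
gripper_force: 0.0
```

```bash
python3 - <<'E'
from h import *
avg(6)
E
```

```text
t 33.75 tcp [ 0.6146 -0.0014  0.1166] sd [0.0003 0.0001 0.0005] F [ 0.  -0.3  0.1] q [-0.18  0.66  1.56  0.    0.92  0.01]
```

Call:
apply_moves --pt "0 -0.001 0.003 0 0 0 0" --pt "0 0 0 0 0 0 1" --pt "0 0 0 0 0 0 1" --pt "0 0 0 0 0 0 1" --pt "0 0 0 0 0 0 1" --pt "0 0 0 0 0 0 1" --pt "0 0 0 0 0 0 1"

```text
t: 34.62
tcp_pos: [0.6129, -0.0008, 0.1125]
tool_rot: [0.771, 0.637, 0.0, 0.0]
force: [-0.3, 0.4, 2.8]
finger_gap: 0.222
gripper_force: 39.1
```

Call:
apply_moves --pt "0 0 -0.02 0 0 0 1" --pt "0 0 -0.03 0 0 0 1" --pt "0 0 -0.03 0 0 0 1" --pt "0 0 -0.03 0 0 0 1" --pt "0 0 0 0 0 0 1" --pt "0 0 0 0 0 0 1"

```text
t: 35.38
tcp_pos: [0.6115, -0.0007, 0.2207]
tool_rot: [0.771, 0.637, -0.001, -0.001]
force: [0.6, -0.3, -2.0]
finger_gap: 0.222
gripper_force: 39.3
```

```bash
python3 - <<'E'
from h import *
s=avg(6);print(s['finger_gap'],s['gripper_force'])
im=snapshot('wrist');cv2.imwrite('pics/w12.png',im[:,:,::-1])
C=cam('wrist',s)
# eye: measured in w10 at px(325,141) with tcp there
s0=dict(s);s0['tcp_pos']=np.array([.4949,-.1794,.2529]);s0['tool_rot']=np.array([.771,.637,-.001,-.001])
print('eye wrist',cast(cam('wrist',s0),(324.7,141.2),.088)[0])
i0=cv2.imread('pics/w10.png')[130:152,312:338];g=cv2.cvtColor(i0,cv2.COLOR_BGR2GRAY)
c=max(cv2.findContours((g<150).astype(np.uint8),cv2.RETR_EXTERNAL,cv2.CHAIN_APPROX_NONE)[0],key=cv2.contourArea);print(cv2.minEnclosingCircle(c),cv2.contourArea(c))
t=snapshot('top');g=cv2.cvtColor(t,cv2.COLOR_RGB2GRAY)[228:242,372:392];print(g)
go([.507,-.136,.24],None,s)
E
```

```text
t 35.625 tcp [ 0.6116 -0.0007  0.2205] sd [0.0002 0.     0.0002] F [-0.1 -0.  -1.2] q [-0.18  0.52  1.48 -0.    1.15  0.01]
0.21907471776442272 39.30746853584424
eye wrist [ 0.50666105 -0.13511927  0.088     ]
((12.5, 11.5), 7.905794143676758) 185.0
[[133 140 141 142 141 140 139 139 139 139 139 140 141 141 141 142 143 142
  141 142]
 [132 133 147 157 155 160 162 145 139 140 140 141 139 139 140 142 142 141
  141 141]
 [136 118 157 169 168 208 218 216 205 199 176 163 147 139 141 142 142 142
  140 141]
 [136 127 158 169 169 212 223 224 223 222 219 218 217 205 200 188 168 163
  148 141]
 [ 98 110 159 170 169 212 222 221 222 223 223 224 224 223 222 220 218 218
  173 141]
 [ 85 121 160 170 170 213 225 225 224 224 223 222 221 222 223 223 224 214
  169 141]
 [ 80 138 167 172 172 214 224 199 174 160 185 218 225 225 224 224 223 205
  200 182]
 [ 82 140 167 171 172 215 187 129 109 105 125 172 216 224 225 225 225 210
  212 216]
 [ 84 152 168 169 169 196 147  90  88  88  99 124 203 224 226 225 225 188
  207 218]
 [ 98 156 168 169 169 188 140  88  84  83  96 133 185 219 226 226 226 186
  208 218]
 [103 159 170 169 169 187 157 102  82  94  99 128 179 216 223 224 225 206
  215 219]
 [119 160 169 169 169 209 180 124  87  94 113 134 199 219 222 222 223 211
  215 218]
 [136 163 169 169 169 212 212 162  96  94 148 194 218 223 223 223 208 206
  216 219]
 [141 166 170 170 169 178 213 216 208 206 214 220 222 223 223 224 207 209
  217 219]]
shift [-0.1526 -0.0772 -0.0192] turn [-0.0034  0.0001  0.    ] shift in goal frame [-0.1526 -0.0772 -0.0195]
```

```bash
python3 - <<'E'
from h import *
c=calibration('wrist');K=c['camera_matrix'];M=c['mount'];Mi=np.linalg.inv(M)
def pt(p): q=K@(Mi@np.r_[p,1])[:3];return (q[:2]/q[2]).round(1)
for z in(.007,.013,.083): print(z,pt([0,0,z]),pt([.016,0,z]),pt([-.016,0,z]),pt([0,.016,z]))
im=cv2.imread('pics/w12.png');h=cv2.cvtColor(im,cv2.COLOR_BGR2HSV)
for r in range(160,300,5): print(r,''.join('#' if (h[r,x,1]<50 and h[r,x,2]>120) else ('.' if h[r,x,2]<60 else '-') for x in range(270,374,2)))
print(cast(cam('top'),(380.7,237.2),.088))
E
```

```text
0.007 [321.9 243.6] [322.  218.7] [321.9 267.1] [348.6 243.6]
0.013 [321.9 239.2] [321.9 215.1] [321.9 262.1] [347.6 239.2]
0.083 [321.6 204.1] [321.6 186.1] [321.6 221.3] [340.1 204.1]
160 -------###########################-------########---
165 --------###########################################-
170 ----------#########################################-
175 -----------#########################################
180 ------------########################################
185 ------------########################################
190 ------------#####################################---
195 -------------###################################----
200 -----------------#############################------
205 ------------------#####---##--######----------------
210 ------------------####--###-------------------------
215 ------------------####--#####-----------------------
220 -------------------############---------------------
225 ------------------#################-----------------
230 ---------------######################---------------
235 --------------########.......-########--------------
240 -----------#####.-#..............#-.-####-----------
245 -----------####-....................-#####----------
250 -----.....#####......................#####.....-----
255 ----------####-......................-#####---------
260 ###......#####........................#####-.....---
265 --......-#####........................-#####......--
270 -.......-#####........................#####-.......-
275 ............##-......................-##............
280 ...---........-...............................---...
285 ..................................-.................
290 .................##-............---.................
295 ................-########-----------................
[[ 0.50755903 -0.13322698  0.088     ]]
```

Call:
apply_moves --pt "0 0 -0.01 0 0 0 1" --pt "-0.038 -0.0192 0 0 0 0 1" --pt "-0.038 -0.0192 0 0 0 0 1" --pt "-0.038 -0.0192 0 0 0 0 1" --pt "-0.038 -0.0192 0 0 0 0 1" --pt "0 0 0.02 0 0 0 1" --pt "0 0 0.02 0 0 0 1" --pt "0 0 0 0 0 0 1"

```text
t: 36.72
tcp_pos: [0.5079, -0.1355, 0.1919]
tool_rot: [0.771, 0.637, -0.0, -0.001]
force: [-0.1, 0.1, -2.2]
finger_gap: 0.22
gripper_force: 39.3
```

```bash
python3 - <<'E'
from h import *
s=avg(8);go([.5075,-.1353,.18],None,s)
im=snapshot('wrist');cv2.imwrite('pics/w13.png',im[:,:,::-1])
h=cv2.cvtColor(im,cv2.COLOR_RGB2GRAY)
C=cam('wrist',s);print(proj(C,[[.5075,-.1353,.088],[.5075,-.1353,.1]]))
for r in range(160,235,3): print(r,''.join(' .:-=+*#%@'[min(9,int(v)//26)] for v in h[r,280:364:2]))
E
```

```text
t 37.075 tcp [ 0.509  -0.1357  0.193 ] sd [0.0005 0.0001 0.0005] F [ 0.2 -0.1 -1.5] q [-0.47  0.45  1.72 -0.    0.97 -0.28]
shift [ 0.0001 -0.0016  0.013 ] turn [ 0.0011  0.0003 -0.    ] shift in goal frame [ 0.0001 -0.0016  0.013 ]
[[319.6763486  196.5914985 ]
 [319.64198364 200.42091276]]
160 %%#%%%####%%##############################
163 #%##%######%################%%%###########
166 %#%#%#######-----------:---=##%###########
169 ###%%#####%+----------------%####%%#######
172 ######%%%=====================############
175 ########%@@@@@@@@@@@@@@@@@@@@@@###########
178 ##%#####%@@@@@@@@@@@@@@@@@@@@@%###########
181 ########%@@@@@@@@@@@@@@@@@@@@@%#######%#%#
184 ########%@@@@@@@@@@@@@@@@@@@@@%######%##%#
187 #%######%@@@@@@@@@%%%@@@@@@@@@%#%#########
190 ########%@@@@@@@=:::..:%@@@@@@%##%####%%##
193 ########%@@@@@@=:----:::%@@@@@%%##########
196 ########%@@@@@%-------:-*@@@@@%##########%
199 ####%####@@@@@@=++----+-#@@@@@%#########%#
202 ####%%###@@@@@@#-==--===@@@@@@%##%#######%
205 ####%%###@@@@@@@@*---===-@@@@@%###########
208 #######%#@@@@@@@@---===--#@@@@%#####%#####
211 ##%######@@@@@@@@--=====-#@@@@%###########
214 ###%#####@@@@@@@%--====--+@@@@%#####%#####
217 #########@@@@@@@+:--:=---+@@@@############
220 ############*%=======-===-**##############
223 ############+-=+@@@@@@@@@@*==*############
226 ###########*+@@@@@@@@@@@@@@@@*=###########
229 ##%######=-#@@@@@@@@@@@@@@@@@@@=##########
232 ###%#####=@@@@@@@@@@@@@@@@@@@@@@=#########
```

Call:
apply_moves --pt "0 -0.002 0.01 0 0 0 1" --pt "0 0 0.008 0 0 0 1" --pt "0 0 0.005 0 0 0 1" --pt "0 0 0.005 0 0 0 1" --pt "0 0 0.005 0 0 0 1" --pt "0 0 0 0 0 0 1" --pt "0 0 0 0 0 0 1"

```text
t: 38.0
tcp_pos: [0.5068, -0.1353, 0.1594]
tool_rot: [0.771, 0.637, 0.0, 0.0]
force: [0.9, -0.1, -1.7]
finger_gap: 0.218
gripper_force: 39.4
```

```bash
python3 - <<'E'
from h import *
s=avg(6)
h=cv2.cvtColor(snapshot('wrist'),cv2.COLOR_RGB2GRAY)
for r in range(172,250,3): print(r,''.join(' .:-=+*#%@'[min(9,int(v)//26)] for v in h[r,280:364:2]))
E
```

```text
t 38.25 tcp [ 0.5068 -0.1353  0.1595] sd [0.     0.     0.0001] F [ 0.3 -0.1 -1.6] q [-0.47  0.5   1.76 -0.    0.89 -0.28]
172 #%##########------------------%%##########
175 #######%##%#:-----------------*%##########
178 ###%%######=------------------=###########
181 #######%#=========-===-==========#########
184 ########@@@@@@@@@@@@@@@@@@@@@@@@@%########
187 ########%@@@@@@@@@@@@@@@@@@@@@@@@%########
190 ########%@@@@@@@@@@@@@@@@@@@@@@@@%########
193 ########%@@@@@@@@@@@@@@@@@@@@@@@@%########
196 ########%@@@@@@@@@@@@@@@@@@@@@@@@%########
199 ########%@@@@@@@@@*-.:-*@@@@@@@@@%########
202 ########%@@@@@@@*.-=-==-:*@@@@@@@%#######%
205 ###%####%@@@@@@#::---=-=-:#@@@@@@%########
208 ########%@@@@@@*----===---+@@@@@@%##%##%##
211 ########%@@@@@@#-----==---#@@@@@@####%##%#
214 #####%###@@@@@@@+---===--=@@@@@@@#########
217 #########@@@@@@@*-:===--:=@@@@@@@#########
220 #########@@@@**+=-=======-%@@@@@@######%##
223 #########@@@*-=+@@@@@@@@@@*-=%@@@#########
226 #########@@++@@@@@@@@@@@@@@@@*=@@######%##
229 #########@=#@@@@@@@@@@@@@@@@@@@=@#########
232 ########+=@@@@@@@@@@@@@@@@@@@@@@=#########
235 ####*###*@@@@@@@%.      :#@@@@@@@+########
238 =========== .@%.           #*: =====######
241 ==========- :%              -: -=======+##
244 ===+======-  .                 :=========*
247 =.   -====:                    .=====   .-
```

Call:
apply_moves --pt "0 0 0.008 0 0 0 1" --pt "0 0 0.008 0 0 0 1" --pt "0 0 0.008 0 0 0 1" --pt "0 0 0.008 0 0 0 1" --pt "0 0 0.008 0 0 0 1" --pt "0 0 0 0 0 0 1"

```text
t: 39.05
tcp_pos: [0.5061, -0.135, 0.1185]
tool_rot: [0.771, 0.637, -0.0, -0.001]
force: [-0.5, -0.2, -0.8]
finger_gap: 0.215
gripper_force: 39.4
```

Call:
apply_moves --pt "0 0 0.006 0 0 0 1" --pt "0 0 0.004 0 0 0 1" --pt "0 0 0.003 0 0 0 1" --pt "0 0 0 0 0 0 1" --pt "0 0 0 0 0 0 1"

```text
t: 39.67
tcp_pos: [0.5067, -0.1353, 0.1064]
tool_rot: [0.771, 0.637, 0.0, 0.0]
force: [0.2, -0.6, -1.0]
finger_gap: 0.22
gripper_force: 39.4
```

Call:
apply_moves --pt "0 0 0.002 0 0 0 1" --pt "0 0 0.002 0 0 0 1" --pt "0 0 0.001 0 0 0 1" --pt "0 0 0 0 0 0 1" --pt "0 0 0 0 0 0 1"

```text
t: 40.3
tcp_pos: [0.5066, -0.1352, 0.1013]
tool_rot: [0.771, 0.637, -0.0, -0.0]
force: [-0.5, -1.0, -0.8]
finger_gap: 0.219
gripper_force: 39.4
```

Call:
apply_moves --pt "0 0 0 0 0 0 0.5" --pt "0 0 0 0 0 0 0.2" --pt "0 0 0 0 0 0 0" --pt "0 0 0 0 0 0 0" --pt "0 0 -0.03 0 0 0 0" --pt "0 0 -0.05 0 0 0 0" --pt "0 0 -0.06 0 0 0 0" --pt "0 0 -0.05 0 0 0 0"

```text
t: 41.3
tcp_pos: [0.5067, -0.1353, 0.2937]
tool_rot: [0.771, 0.637, 0.0, 0.001]
force: [0.5, -0.7, -0.2]
finger_gap: 0.502
gripper_force: 0.0
```

```bash
python3 - <<'E'
from h import *
s=avg(8);C=cam('wrist',s)
im=snapshot('wrist');cv2.imwrite('pics/end_w.png',im[:,:,::-1]);cv2.imwrite('pics/end_s.png',snapshot('scene')[:,:,::-1])
h=cv2.cvtColor(im,cv2.COLOR_RGB2GRAY)
print(proj(C,[[.507,-.1355,.13],[.507,-.1355,.094],[.507,-.1195,.094]]))
for r in range(150,250,3): print(r,''.join(' .:-=+*#%@'[min(9,int(v)//26)] for v in h[r,280:364:2]))
S=cam('scene');print(proj(S,[[.507,-.1355,.13],[.507,-.1355,.094],[.507,-.1355,.088]]))
g=cv2.cvtColor(snapshot('scene'),cv2.COLOR_RGB2GRAY);a=proj(S,[[.507,-.1355,.11]])[0].astype(int)
for r in range(a[1]-16,a[1]+20): print(r,''.join(' .:-=+*#%@'[min(9,int(v)//26)] for v in g[r,a[0]-25:a[0]+25]))
E
```

```text
t 41.65 tcp [ 0.5073 -0.1355  0.2936] sd [0.0018 0.0008 0.0035] F [0.1 0.2 0.3] q [-0.47  0.32  1.61 -0.    1.21 -0.28]
[[320.54134284 181.93147255]
 [320.45267689 175.20548945]
 [318.02272621 162.87448506]]
150 %%%%%#%%##%%#%############################
153 ###%%%#%########********+***%%%###########
156 %@@#####%##%###*:--------:-:##########%#@@
159 @@@@##%#######@@@@@@@@@@@@@@@@%#########@@
162 %@@######%###%@@@@@@@@@@@@@@@@#######%###@
165 ############%%@@@@@%%%%#%@@@@@############
168 ###%#%######%#@@@%@@@@@@@@%@@@#####%##%%%#
171 #%#%%##%######@@%@@@-..+@@@%@@#########%##
174 #%##%########%@@@@*      #@@@@#########%##
177 ####%#####%###@@@@. ...  :@@%@#%##%#######
180 ##############@%@@ .......@@@@#####%##%##%
183 ##############@@%% ...... #@@@###%########
186 ##########%###@@@% ......-@@@@########%###
189 #####%########@@@@*.... :@@@@@####%%######
192 %#############@@@@@**=+#@@@@@%########%###
195 ###############=*@@@@@@@@@%#######%#######
198 ################*@@@@@@@@@@###############
201 ################*@@@@@@@@@@#############%#
204 ################+@@@%==@@@@###############
[... 2073 characters left out ...]
****+++*%@@%%%#*++++-::::::-==+**###**##
232 ##############**++*%%%###***++-::::::=++*######**#
233 ################*++*#%%##**+++-:::::-=***#########
234 ################**++*#%%%#***+=:::::-+*###########
235 #################*+++*%@@%####+-::::-+*###########
236 #################*+==+*#%%%%@%#=::::=*############
237 ###########%#####*+===+***#%@@%+-::-+#############
238 ###########%%####*+====+++*%@@%*=--=*#%%##########
239 #################*+=====+++*%%%#+==+*#%%%#########
240 ##################*========+*#%%#****#%@@%########
241 ##################*=========+*#%%####%%@@%#####%%#
242 #############*####*==-=======+*#%%@@@@@@@%#####%##
243 ##################*==--=======+*#%@@@@@%%#*++*####
```

```bash
python3 -c "
from station import *
print(sign_off())"
```

```text
the job is handed in; nothing more can be done
None
```

The job is handed in: both blanks found on the bench lie stacked on the dowels, the arm is swung back to its stop over them, and the lock pin is through the eye, at its home height in the final scene picture. I saw no third blank.

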